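# Load the paint palette and hold the water bottle over the free well

## Task

One well of the white four-well palette already holds a pigment tablet: put the two tablets that lie on the table into two of the empty wells, one per well, so that a single well stays free. Then lift the squeeze bottle out of its stand, carry it nozzle down over the rack of jars, and hold it upright with its nozzle over the middle of the free well, about one centimetre above the palette's rim, ready for the painter to squeeze. Finish still holding it there; the bottle must not touch the palette, and the jars and the brush are to be left as they stand.

Things in the scene. Friction and masses are not known exactly. Their poses are not given: they have to be found in the camera images.
- palette: Fixed white ceramic palette, 112 x 112 mm, rim 24 mm above the table, with 2 x 2 square wells open at the top: each 44 x 44 mm inside, 52 mm between centres, inner floor 5 mm above the table, walls 8 mm thick. Origin: centre of its underside; x and y along its sides, z up. It stands at the place on one side of the jar rack, the bottle stand on the other side; which is where varies.
- well0 (a point): Centre of a palette well's mouth, at rim height (24 mm above the table), at x -26 mm, y -26 mm in the palette's frame.
- well1 (a point): Centre of a palette well's mouth, at rim height (24 mm above the table), at x -26 mm, y +26 mm in the palette's frame.
- well2 (a point): Centre of a palette well's mouth, at rim height (24 mm above the table), at x +26 mm, y -26 mm in the palette's frame.
- well3 (a point): Centre of a palette well's mouth, at rim height (24 mm above the table), at x +26 mm, y +26 mm in the palette's frame.
- tablet0: A terracotta-brown pigment tablet, a plain disc 26 mm in diameter and 18 mm high, about 15 g. It lies flat on the table on the robot's right, and is to be put into a well. Origin: centre of its underside, z up.
- tablet1: A terracotta-brown pigment tablet, a plain disc 26 mm in diameter and 18 mm high, about 15 g. It lies flat on the table on the robot's right, and is to be put into a well. Origin: centre of its underside, z up.
- tablet2: A terracotta-brown pigment tablet, a plain disc 26 mm in diameter and 18 mm high, about 15 g. It lies in one of the palette's wells from the start (that of well0) and may stay there. Origin: centre of its underside, z up.
- bottle: Rigid grey squeeze bottle, white neck and nozzle, about 120 g, loose in the stand, nozzle down. Origin: nozzle tip, 5 mm above the table at the start; z along the bottle, up. Nozzle 8 mm wide at the tip, up to z 21 mm; neck 24 mm in diameter to z 55 mm; then a flat shoulder and the body, 39 mm in diameter, to z 145 mm; small raised disc on its end to z 150 mm.
- stand: Fixed wooden block, 70 x 70 mm, 60 mm high, with a vertical through hole 29 mm in diameter in its middle, in which the bottle's neck and nozzle hang, the bottle's shoulder resting on the block's top. The bottle must be raised 55 mm to clear it. Origin: centre of its underside, z up.
- rack: Fixed low wooden tray that holds three jars, 310 mm long (its x, about along the world's x), 60 mm wide (its y), lips 20 mm high, floor 8 mm above the table. It lies between the stand and the palette. Origin: centre of its underside. With the jars it stands up to 118 mm above the table.
- jar_low: Glass jar with steel lid, 46 mm in diameter, 85 mm high. Free-standing, in the jar rack. Origin: centre of its underside, z up. Must be left alone.
- jar_can: Plain metal can, 46 mm in diameter, 100 mm high. Free-standing, in the jar rack. Origin: centre of its underside, z up. Must be left alone.
- jar_tall: Amber glass bottle, 44 mm in diameter, 110 mm high. Free-standing, in the jar rack. Origin: centre of its underside, z up. Must be left alone.
- brush: Paint brush about 200 mm long lying on the table on the far side, a bystander. Origin: middle of its underside, x along it.
Mind the look-alikes: they are no part of the job. Leave any purple or red look-alike of the tablet1 alone.

How it is judged (in metres and radians):
On the way, in this order (a step that is already met when the one before it is completed fails the run):
1. three wells of the palette hold one tablet each, let go and at rest, while the bottle is still in its stand (((((horizontal distance between tablet0 and well1 below 0.022 m and height (world z) of tablet0 below 0.019 m) or (horizontal distance between tablet1 and well1 below 0.022 m and height (world z) of tablet1 below 0.019 m) or (horizontal distance between tablet2 and well1 below 0.022 m and height (world z) of tablet2 below 0.019 m)) and ((horizontal distance between tablet0 and well2 below 0.022 m and height (world z) of tablet0 below 0.019 m) or (horizontal distance between tablet1 and well2 below 0.022 m and height (world z) of tablet1 below 0.019 m) or (horizontal distance between tablet2 and well2 below 0.022 m and height (world z) of tablet2 below 0.019 m)) and ((horizontal distance between tablet0 and well3 below 0.022 m and height (world z) of tablet0 below 0.019 m) or (horizontal distance between tablet1 and well3 below 0.022 m and height (world z) of tablet1 below 0.019 m) or (horizontal distance between tablet2 and well3 below 0.022 m and height (world z) of tablet2 below 0.019 m))) or (((horizontal distance between tablet0 and well0 below 0.022 m and height (world z) of tablet0 below 0.019 m) or (horizontal distance between tablet1 and well0 below 0.022 m and height (world z) of tablet1 below 0.019 m) or (horizontal distance between tablet2 and well0 below 0.022 m and height (world z) of tablet2 below 0.019 m)) and ((horizontal distance between tablet0 and well2 below 0.022 m and height (world z) of tablet0 below 0.019 m) or (horizontal distance between tablet1 and well2 below 0.022 m and height (world z) of tablet1 below 0.019 m) or (horizontal distance between tablet2 and well2 below 0.022 m and height (world z) of tablet2 below 0.019 m)) and ((horizontal distance between tablet0 and well3 below 0.022 m and height (world z) of tablet0 below 0.019 m) or (horizontal distance between tablet1 and well3 below 0.022 m and height (world z) of tablet1 below 0.019 m) or (horizontal distance between tablet2 and well3 below 0.022 m and height (world z) of tablet2 below 0.019 m))) or (((horizontal distance between tablet0 and well0 below 0.022 m and height (world z) of tablet0 below 0.019 m) or (horizontal distance between tablet1 and well0 below 0.022 m and height (world z) of tablet1 below 0.019 m) or (horizontal distance between tablet2 and well0 below 0.022 m and height (world z) of tablet2 below 0.019 m)) and ((horizontal distance between tablet0 and well1 below 0.022 m and height (world z) of tablet0 below 0.019 m) or (horizontal distance between tablet1 and well1 below 0.022 m and height (world z) of tablet1 below 0.019 m) or (horizontal distance between tablet2 and well1 below 0.022 m and height (world z) of tablet2 below 0.019 m)) and ((horizontal distance between tablet0 and well3 below 0.022 m and height (world z) of tablet0 below 0.019 m) or (horizontal distance between tablet1 and well3 below 0.022 m and height (world z) of tablet1 below 0.019 m) or (horizontal distance between tablet2 and well3 below 0.022 m and height (world z) of tablet2 below 0.019 m))) or (((horizontal distance between tablet0 and well0 below 0.022 m and height (world z) of tablet0 below 0.019 m) or (horizontal distance between tablet1 and well0 below 0.022 m and height (world z) of tablet1 below 0.019 m) or (horizontal distance between tablet2 and well0 below 0.022 m and height (world z) of tablet2 below 0.019 m)) and ((horizontal distance between tablet0 and well1 below 0.022 m and height (world z) of tablet0 below 0.019 m) or (horizontal distance between tablet1 and well1 below 0.022 m and height (world z) of tablet1 below 0.019 m) or (horizontal distance between tablet2 and well1 below 0.022 m and height (world z) of tablet2 below 0.019 m)) and ((horizontal distance between tablet0 and well2 below 0.022 m and height (world z) of tablet0 below 0.019 m) or (horizontal distance between tablet1 and well2 below 0.022 m and height (world z) of tablet1 below 0.019 m) or (horizontal distance between tablet2 and well2 below 0.022 m and height (world z) of tablet2 below 0.019 m)))) and contact force between the fingers and tablet0 below 0.1 N and contact force between the fingers and tablet1 below 0.1 N and contact force between the fingers and tablet2 below 0.1 N and linear speed of each of tablet0, tablet1, tablet2 below 0.03 m/s and height (world z) of bottle below 0.02 m and horizontal distance between bottle and stand below 0.02 m), for 0.2 s.
2. the bottle, held by the fingers, passes above the jar rack: nozzle tip over the rack and more than 60 mm above the table (height (world z) of bottle above 0.06 m and y of bottle in the frame of rack between -0.045 and 0.045 m and x of bottle in the frame of rack between -0.17 and 0.17 m and contact force between the fingers and bottle above 0.5 N), for 0.02 s.
At the end, for the whole second after the job is handed in: Three wells hold one tablet each, let go. The fingers alone hold the bottle still, upright within 0.12 rad, nozzle tip within 12 mm sideways of the free well's centre, 3 to 22 mm above the rim. Jars within 20 mm, brush within 30 mm of their starts ((((horizontal distance between bottle and well0 below 0.012 m and z of bottle in the frame of well0 between 0.003 and 0.022 m) and ((horizontal distance between tablet0 and well1 below 0.022 m and height (world z) of tablet0 below 0.019 m) or (horizontal distance between tablet1 and well1 below 0.022 m and height (world z) of tablet1 below 0.019 m) or (horizontal distance between tablet2 and well1 below 0.022 m and height (world z) of tablet2 below 0.019 m)) and ((horizontal distance between tablet0 and well2 below 0.022 m and height (world z) of tablet0 below 0.019 m) or (horizontal distance between tablet1 and well2 below 0.022 m and height (world z) of tablet1 below 0.019 m) or (horizontal distance between tablet2 and well2 below 0.022 m and height (world z) of tablet2 below 0.019 m)) and ((horizontal distance between tablet0 and well3 below 0.022 m and height (world z) of tablet0 below 0.019 m) or (horizontal distance between tablet1 and well3 below 0.022 m and height (world z) of tablet1 below 0.019 m) or (horizontal distance between tablet2 and well3 below 0.022 m and height (world z) of tablet2 below 0.019 m))) or ((horizontal distance between bottle and well1 below 0.012 m and z of bottle in the frame of well1 between 0.003 and 0.022 m) and ((horizontal distance between tablet0 and well0 below 0.022 m and height (world z) of tablet0 below 0.019 m) or (horizontal distance between tablet1 and well0 below 0.022 m and height (world z) of tablet1 below 0.019 m) or (horizontal distance between tablet2 and well0 below 0.022 m and height (world z) of tablet2 below 0.019 m)) and ((horizontal distance between tablet0 and well2 below 0.022 m and height (world z) of tablet0 below 0.019 m) or (horizontal distance between tablet1 and well2 below 0.022 m and height (world z) of tablet1 below 0.019 m) or (horizontal distance between tablet2 and well2 below 0.022 m and height (world z) of tablet2 below 0.019 m)) and ((horizontal distance between tablet0 and well3 below 0.022 m and height (world z) of tablet0 below 0.019 m) or (horizontal distance between tablet1 and well3 below 0.022 m and height (world z) of tablet1 below 0.019 m) or (horizontal distance between tablet2 and well3 below 0.022 m and height (world z) of tablet2 below 0.019 m))) or ((horizontal distance between bottle and well2 below 0.012 m and z of bottle in the frame of well2 between 0.003 and 0.022 m) and ((horizontal distance between tablet0 and well0 below 0.022 m and height (world z) of tablet0 below 0.019 m) or (horizontal distance between tablet1 and well0 below 0.022 m and height (world z) of tablet1 below 0.019 m) or (horizontal distance between tablet2 and well0 below 0.022 m and height (world z) of tablet2 below 0.019 m)) and ((horizontal distance between tablet0 and well1 below 0.022 m and height (world z) of tablet0 below 0.019 m) or (horizontal distance between tablet1 and well1 below 0.022 m and height (world z) of tablet1 below 0.019 m) or (horizontal distance between tablet2 and well1 below 0.022 m and height (world z) of tablet2 below 0.019 m)) and ((horizontal distance between tablet0 and well3 below 0.022 m and height (world z) of tablet0 below 0.019 m) or (horizontal distance between tablet1 and well3 below 0.022 m and height (world z) of tablet1 below 0.019 m) or (horizontal distance between tablet2 and well3 below 0.022 m and height (world z) of tablet2 below 0.019 m))) or ((horizontal distance between bottle and well3 below 0.012 m and z of bottle in the frame of well3 between 0.003 and 0.022 m) and ((horizontal distance between tablet0 and well0 below 0.022 m and height (world z) of tablet0 below 0.019 m) or (horizontal distance between tablet1 and well0 below 0.022 m and height (world z) of tablet1 below 0.019 m) or (horizontal distance between tablet2 and well0 below 0.022 m and height (world z) of tablet2 below 0.019 m)) and ((horizontal distance between tablet0 and well1 below 0.022 m and height (world z) of tablet0 below 0.019 m) or (horizontal distance between tablet1 and well1 below 0.022 m and height (world z) of tablet1 below 0.019 m) or (horizontal distance between tablet2 and well1 below 0.022 m and height (world z) of tablet2 below 0.019 m)) and ((horizontal distance between tablet0 and well2 below 0.022 m and height (world z) of tablet0 below 0.019 m) or (horizontal distance between tablet1 and well2 below 0.022 m and height (world z) of tablet1 below 0.019 m) or (horizontal distance between tablet2 and well2 below 0.022 m and height (world z) of tablet2 below 0.019 m)))) and contact force between the fingers and tablet0 below 0.1 N and contact force between the fingers and tablet1 below 0.1 N and contact force between the fingers and tablet2 below 0.1 N and linear speed of each of tablet0, tablet1, tablet2 below 0.03 m/s and contact force between the fingers and bottle above 0.5 N and contact force between bottle and palette below 0.1 N and angle between bottle's own z axis and vertical below 0.12 rad and linear speed of bottle below 0.02 m/s and distance of each of jar_low, jar_can, jar_tall from where it was at the start of the episode below 0.02 m and distance of brush from where it was at the start of the episode below 0.03 m); the arm keeps its last pose, push and grip.
It fails at once if a jar is pushed more than 20 mm or tipped (distance of any of jar_low, jar_can, jar_tall from where it was at the start of the episode above 0.02 m or angle between any of jar_low, jar_can, jar_tall's own z axis and vertical above 0.2 rad).
It fails at once if the brush is moved more than 30 mm (distance of brush from where it was at the start of the episode above 0.03 m).
It fails at once if the bottle touches the palette (contact force between bottle and palette above 0.5 N).
It also fails if it takes over 67 s, if anything falls off the work surface, if the arm or the gripper's body presses on something with over 40 N, if the wrist force passes 120 N, or if a joint passes its speed limit or range.

## Robot

A 6-joint arm with a two-finger parallel gripper is mounted at the origin on the work surface. World frame = base frame: x ahead of the robot, y to its left, z up, the work surface at z = 0. Lengths are in m, angles in degrees, forces in N, time in s.
With the tool pointing down it reaches from about 0.35 to 0.875 m from the base axis. Payload 4.2 kg.
Tool frame: the origin (TCP) lies midway between the tips of the shut fingers; the grasp point (between the pads) lies 19 mm behind it; z points along the fingers, y is the line along which they close (so a half turn about z gives the same grasp; the last joint's range is limited). The gripper opens to 87 mm and grips with 3 to 60 N. Pads are 19 mm wide; open, the fingers measure 117 mm over their backs; the gripper's body (75 mm by 190 mm) begins 51 mm behind the grasp point.
Start: joints at [14.817, 22.042, 0.453, 0, -68.411, -14.817], TCP at [0.625, 0, 0.223] pointing down, gripper open.
Joint ranges: [-179.83, 179.83], [-69.29, 118.12], [-61.27, 80.66], [-181.25, 117.63], [-171.15, -9.14], [-177.46, 177.46]. Speed limits (degrees/s): [159.86, 159.86, 180, 180, 180, 180].

## Interface

Orientations are given as a 3x3 rotation matrix whose columns are the frame's x, y, z axes.
In Python, from station import * gives the robot as it stands. The module is installed in compiled form; this text tells all that it offers.
- The arm moves only by the tool servo_tool, never from a script. Its argument "deltas" is a list of rows, each an object of numbers: "tx", "ty", "tz": the shift along the tool's x, y, z in mm; "ax", "ay", "az": the turn, a rotation vector about the tool's x, y, z in rad; "claw": the finger opening in mm, from 0 to 87. In form: [{"tx": .., "ty": .., "tz": .., "ax": .., "ay": .., "az": .., "claw": ..}, ...]. A call has 1 to 12 rows; each row is the pose to reach, as a shift and turn from the pose commanded when the call began, along the tool's axes at that moment; what a row does not reach only later rows make up. A row lasts 1/12 s, in which the tool goes at most 41.7 mm and 7.16 degrees, less where a joint would pass 70% of its speed; a pose out of reach is approached as far as the arm can. A call with a gripper value outside its range is refused whole. The fingers move at their own pace and stop on an object; the grip force is fixed at half the most. Time passes only in rows, so rows that repeat a pose let the fingers close. It gives the time, the measured TCP pose, the force, the opening and the grip force at its end, in the units of the state.
- sense(): the state, without advancing time (a new reading comes with each control period).
- capture(name): name is "scene" or "side" or "wrist"; returns the picture (480x640x3 uint8, blue, green, red); there is no depth.
- calibration(name): a dict with "fx", "fy", "cx", "cy" (pixels), "dist" ([k1, k2, p1, p2, k3] as OpenCV has them; the pictures are not rectified), "cam_to_world" (4x4, takes a point from camera to world coordinates); the wrist camera has in their place "hand_eye" (4x4, takes a point from camera to tool coordinates, whose origin is the TCP and whose axes are the flange's). Camera axes: x right, y down, z forward; pixel columns grow to the right and rows downward; lengths in m; the calibration is good to about 2 mm. A picture is of the moment at which its call begins: read the wrist's pose just before it. calibration takes no time and is no camera call.
- finish_job(): hands the job in; it is judged then, once.
Trained networks look in the newest picture that a camera, given by its name, has taken for a name from the list of things; names that differ only in an ending like _2 or _b are one class to them, and where a whole thing is asked for, a point or a joint stands for the part that bears it (a point fixed in the world has none). Each returns a list of dicts, best first, with "confidence" (0 to 1); they miss things now and then, are a little off and sometimes report something else, mostly with a low value. They report only what shows in the picture. A call takes as long as a camera call. They do not tell look-alikes from the thing itself.
- recognise(label, camera): "xyz" ([x, y, z] in m, in the coordinates of the camera as it stood for that picture, good to about 4 mm: the middle of the surface that is visible of it).
- trace(label, camera): "mask" (480x640 bool, what is visible of it).
The state is a dict: "time_s": time; "joints": joint angles; "joint_velocities": joint speeds; "effort": joint torques, N m; "tcp_pos": TCP position; "ee_rot": TCP orientation; "wrist_force": force on the tool from outside, world axes, zero at the start; "moment": the same for the moment, N m; "gripper_width": opening from 0.0 (shut) to 1.0 (fully open); "gripper_force": force on a finger pad.
Only numpy, scipy, OpenCV 4.12 (cv2) and the standard library are available. Lean on these libraries where they do the work, as an engineer would, in place of code of your own. Each camera call takes 0.05 s, during which the arm holds its last target. There are 200 camera calls.

## Working session

There is one attempt and no reset: what is moved stays moved. The work goes in short steps, Python scripts to look and compute and a tool call to move; the robot and the scene stay as the last step left them, time stands still between calls to the robot, and variables do not carry over. Pictures are saved under pics/ and viewed, at most 10 in all, crops included, and the job is handed in when it is done.

Besides the shell and the picture viewer there is one more tool, called after ">>>" in YAML: its name, and indented under it one key for each argument. servo_tool: Moves the arm, as the interface text tells. Its arguments: {"type":"object","properties":{"deltas":{"type":"array","items":{"type":"object","properties":{"tx":{"type":"number"},"ty":{"type":"number"},"tz":{"type":"number"},"ax":{"type":"number"},"ay":{"type":"number"},"az":{"type":"number"},"claw":{"type":"number"}}}}},"required":["deltas"]}

```bash
mkdir -p pics
cat > h.py <<'E'
from station import *
import numpy as np, cv2
def cam(n):
    c=calibration(n);K=np.array([[c['fx'],0,c['cx']],[0,c['fy'],c['cy']],[0,0,1]]);D=np.array(c['dist'])
    if 'cam_to_world' in c: T=np.array(c['cam_to_world'])
    else:
        s=sense();W=np.eye(4);W[:3,:3]=np.array(s['ee_rot']);W[:3,3]=s['tcp_pos'];T=W@np.array(c['hand_eye'])
    return K,D,T
def ray(n,px,z,C=None):
    K,D,T=C or cam(n)
    p=cv2.undistortPoints(np.array(px,float).reshape(-1,1,2),K,D).reshape(-1,2)
    d=np.c_[p,np.ones(len(p))]@T[:3,:3].T;o=T[:3,3]
    return o+d*((z-o[2])/d[:,2])[:,None]
def proj(n,P,C=None):
    K,D,T=C or cam(n);I=np.linalg.inv(T)
    return cv2.projectPoints(np.array(P,float).reshape(-1,3),cv2.Rodrigues(I[:3,:3])[0],I[:3,3],K,D)[0].reshape(-1,2)
E
python3 - <<'E'
from h import *
np.set_printoptions(precision=4,suppress=True)
for n in ['scene','side','wrist']:
    C=cam(n);im=capture(n);cv2.imwrite(f'pics/{n}0.png',im);print(n,C[2].tolist())
    for l in ['palette','tablet0','bottle','stand','rack','jar_tall','brush']:
        for r in recognise(l,n):
            print(l,round(r['confidence'],2),(C[2]@np.r_[r['xyz'],1])[:3])
s=sense();print(s)
E
```

```text
scene [[0.5977110484554075, 0.6841589403156231, -0.41793306514385914, 1.043040616378625], [0.8016291121893693, -0.5174961517191937, 0.29931337999880414, -0.34068459576958376], [-0.01150082800588493, -0.5139302261416706, -0.8577548913373506, 0.963616233414782], [0.0, 0.0, 0.0, 1.0]]
palette 0.88 [ 0.4926 -0.0977  0.0153]
tablet0 0.79 [ 0.4941 -0.3844  0.0167]
tablet0 0.76 [ 0.4135 -0.2961  0.0168]
tablet0 0.73 [ 0.5667 -0.3218  0.0158]
tablet0 0.66 [ 0.4693 -0.3263  0.0173]
tablet0 0.58 [ 0.4939 -0.059   0.0217]
tablet0 0.5 [ 0.4595 -0.2507  0.0152]
bottle 0.72 [0.4943 0.3044 0.1197]
bottle 0.46 [ 0.4936 -0.0991  0.0133]
stand 0.77 [0.507  0.2922 0.0475]
jar_tall 0.96 [0.6466 0.093  0.0736]
jar_tall 0.17 [0.4608 0.1008 0.0308]
brush 0.7 [ 0.7214 -0.078   0.0164]
side [[-0.9346613578369747, -0.2547391555512791, 0.24802441169240594, 0.3125719789172745], [-0.35537476076864905, 0.6905792231385771, -0.6299278656941166, 0.6809054458640527], [-0.01081321298080542, -0.6769108502589842, -0.735985580855149, 0.8559398059962222], [0.0, 0.0, 0.0, 1.0]]
palette 0.93 [ 0.4896 -0.0963  0.0186]
palett
[... 712 characters left out ...]
42 -0.0597  0.0272]
stand 0.61 [0.4521 0.2817 0.0407]
rack 0.87 [0.5954 0.0797 0.0149]
jar_tall 0.77 [0.6335 0.0965 0.0869]
brush 0.61 [ 0.7182 -0.0693  0.0192]
{'time_s': 1.2, 'joints': array([ 14.8182,  22.0413,   0.4528,  -0.0028, -68.4113, -14.815 ]), 'joint_velocities': array([-0.0145,  0.0505,  0.0696,  0.013 , -0.0585,  0.0517]), 'effort': array([  0.0001, -39.0484,  18.7618,   4.2245,   0.0154,  -0.    ]), 'tcp_pos': array([0.625 , 0.0001, 0.2225]), 'ee_rot': array([[ 0., -1., -0.],
       [-1., -0.,  0.],
       [-0.,  0., -1.]]), 'wrist_force': array([-0.2996, -0.6399,  0.7669]), 'moment': array([-0.0141,  0.0151, -0.0022]), 'gripper_force': 0.0, 'gripper_width': 1.002182595440199}
```

View pics/scene0.png

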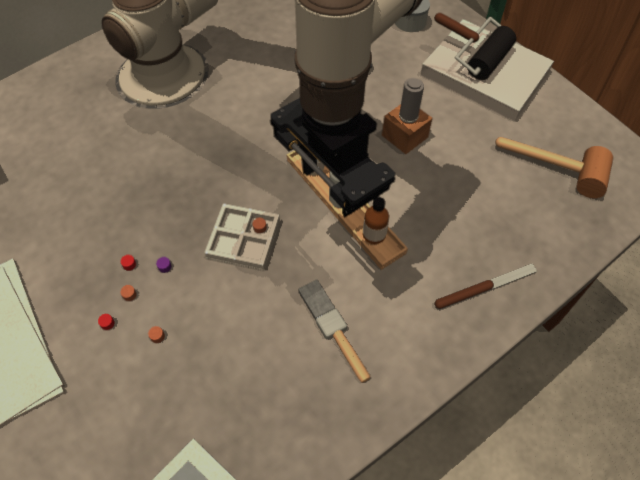

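View pics/wrist0.png

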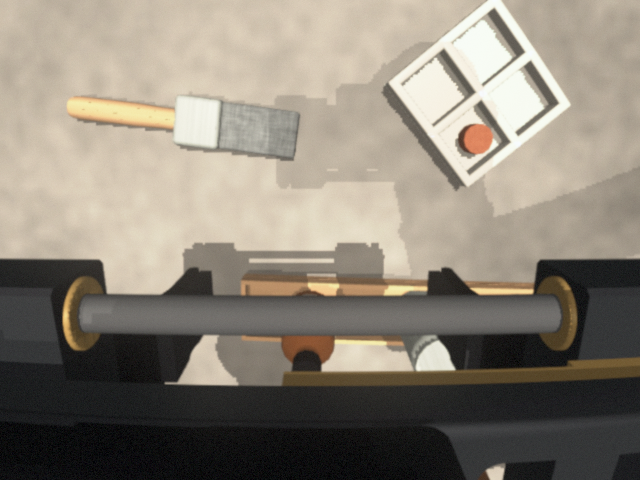

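View pics/side0.png

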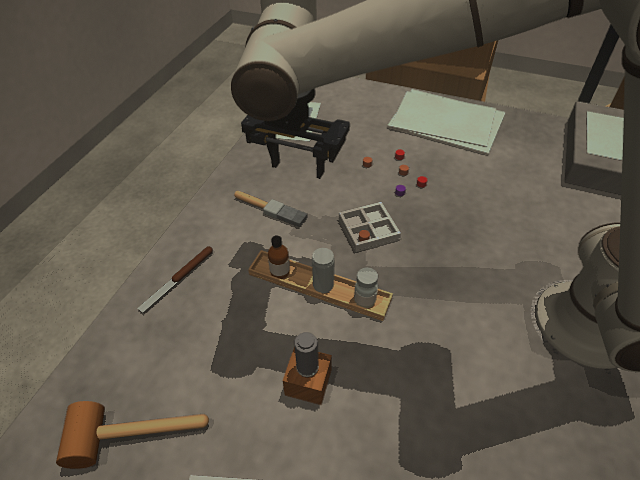

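Scene picture: orange tablets at (128,293) and (157,335); red ones at (128,262), (106,321) and purple at (164,265) are look-alikes. Palette around (243,236) with a tablet in it. Wrist picture: palette corners about (570,103), (466,187), (388,85), tablet at (476,139). Side picture: bottle in its stand at (306,365), jars in the rack at (279,262), (323,270), (367,287).

Run:
```python
from h import *
np.set_printoptions(precision=4,suppress=True)
w=ray('wrist',[(497,-2),(570,103),(466,187),(388,85)],.024);print('pal',w,w.mean(0),[np.degrees(np.arctan2(*(w[(i+1)%4]-w[i])[1::-1])) for i in range(4)],[np.linalg.norm(w[(i+1)%4]-w[i]) for i in range(4)])
print('palside', (lambda q:(q,q.mean(0)))(ray('side',[(339,211),(381,203),(400,236),(354,247)],.024)))
for n in ['scene','side']:
    im=cv2.imread(f'pics/{n}0.png');h=cv2.cvtColor(im,cv2.COLOR_BGR2HSV)
    m=((h[...,0]<17)|(h[...,0]>120))&(h[...,1]>150)&(h[...,2]>90)
    k,l,st,ce=cv2.connectedComponentsWithStats(m.astype(np.uint8))
    for i in range(1,k):
        if 30<st[i,4]<400: print(n,ce[i],st[i,4],np.median(h[l==i],axis=0),ray(n,ce[i],.011)[0])
    for l_ in ['bottle','jar_low','jar_can','jar_tall','rack','stand']:
        capture(n)
        for r in trace(l_,n)[:1]:
            M=r['mask'].astype(np.uint8);ys,xs=np.nonzero(M);print(n,l_,round(r['confidence'],2),xs.min(),xs.max(),ys.min(),ys.max(),cv2.minAreaRect(np.c_[xs,ys].astype(np.float32)))
# bottle overlay fit by silhouettes of both views
A=np.linspace(0,2*np.pi,40)
def sil(n,x,y):
    m=np.zeros((480,640),np.uint8)
    P=[(x+.0195*np.cos(a),y+.0195*np.sin(a),z) for a in A for z in(.060,.150)]+[(x+.012*np.cos(a),y+.012*np.sin(a),.155) for a in A]
    cv2.fillConvexPoly(m,cv2.convexHull(proj(n,P,CC[n]).astype(np.float32)).round().astype(np.int32),1);return m>0
CC={n:cam(n) for n in['scene','side']}
M={n:trace('bottle',n)[0]['mask'] for n in CC}
def cost(p,ns):
    return -sum((sil(n,*p)&M[n]).sum()/(sil(n,*p)|M[n]).sum() for n in ns)
for ns in (['scene'],['side'],['scene','side']):
    best=min((cost((x,y),ns),x,y) for x in np.arange(.45,.53,.002) for y in np.arange(.28,.36,.002));print(ns,best)
```

```text
pal [[ 0.483  -0.1687  0.024 ]
 [ 0.4138 -0.0881  0.024 ]
 [ 0.4994 -0.0158  0.024 ]
 [ 0.5693 -0.0988  0.024 ]] [ 0.4914 -0.0929  0.024 ] [np.float64(130.67292288074302), np.float64(40.17096304097829), np.float64(-49.88278269578645), np.float64(-140.99639165497325)] [np.float64(0.10622183596055437), np.float64(0.11205210632754997), np.float64(0.1084800573743018), np.float64(0.11104281237693193)]
palside (array([[ 0.5698, -0.1046,  0.024 ],
       [ 0.4825, -0.1661,  0.024 ],
       [ 0.4118, -0.0766,  0.024 ],
       [ 0.5005, -0.0084,  0.024 ]]), array([ 0.4912, -0.0889,  0.024 ]))
scene [456.4959  24.2033] 123 [ 10. 165.  94.] [0.2947 0.655  0.011 ]
scene [410.     120.7374] 358 [ 12. 161. 139.] [0.4645 0.3451 0.011 ]
scene [373.4658 216.0683] 161 [ 11. 192.  96.] [0.6036 0.1266 0.011 ]
scene [258.7895 223.5965] 114 [  9. 167. 152.] [ 0.4865 -0.0563  0.011 ]
scene [126.9412 260.7059] 136 [  1. 203. 185.] [ 0.4056 -0.297   0.011 ]
scene [463.7769 293.2769] 130 [ 10. 165.  93.] [0.8259 0.1499 0.011 ]
scene [127.1221 291.0611] 131 [  9. 167. 177.] [ 0.4615 -0.3264  0.011 ]
scene [104
[... 1471 characters left out ...]
.0, 270.5), (43.0, 22.0), 90.0)
side jar_tall 0.7 269 289 236 277 ((279.0, 256.5), (41.0, 20.0), 90.0)
side rack 0.87 249 392 251 319 ((319.8000183105469, 284.1000061035156), (144.51608276367188, 29.4091796875), 18.434947967529297)
side stand 0.82 282 331 349 404 ((306.448974609375, 374.8324279785156), (45.0496940612793, 52.328948974609375), 15.068489074707031)
['scene'] (np.float64(-0.9346895074946466), np.float64(0.48400000000000004), np.float64(0.31200000000000006))
['side'] (np.float64(-0.9114785992217899), np.float64(0.48400000000000004), np.float64(0.31600000000000006))
['scene', 'side'] (np.float64(-1.8195058671514028), np.float64(0.48200000000000004), np.float64(0.31600000000000006))
```

>>> servo_tool:
  deltas:
    - {"tx": 35,"ty": 15,"claw": 60}
    - {"tx": 75,"ty": 35,"claw": 50}
    - {"tx": 115,"ty": 55,"claw": 50}
    - {"tx": 155,"ty": 75,"claw": 50}
    - {"tx": 195,"ty": 90,"claw": 50}
    - {"tx": 225,"ty": 103,"claw": 50}
    - {"tx": 240,"ty": 110,"claw": 50}
    - {"tx": 240,"ty": 110,"claw": 50}
    - {"tx": 240,"ty": 110,"claw": 50}

```text
schema error: expected keys tx, ty, tz, ax, ay, az, claw
```

```bash
cat >> h.py <<'E'
def blobs(name):
    C=cam('wrist');im=capture('wrist');cv2.imwrite(f'pics/{name}.png',im);h=cv2.cvtColor(im,cv2.COLOR_BGR2HSV)
    m=((h[...,0]<17)|(h[...,0]>120))&(h[...,1]>130)&(h[...,2]>70);m[300:]=0
    k,l,st,ce=cv2.connectedComponentsWithStats(m.astype(np.uint8))
    for i in range(1,k):
        if st[i,4]>100: print(ce[i],st[i,4],np.median(h[l==i],axis=0),ray('wrist',ce[i],.013,C)[0])
E
python3 - <<'E'
from h import *
np.set_printoptions(precision=4,suppress=True)
s=sense();print(s['tcp_pos'],s['gripper_width'],s['time_s']);blobs('w1')
E
```

```text
[0.625  0.     0.2225] 1.0022734435535754 2.5
[476.9265 138.3109] 653 [  9. 145. 221.] [ 0.489  -0.0568  0.013 ]
```

View pics/w1.png

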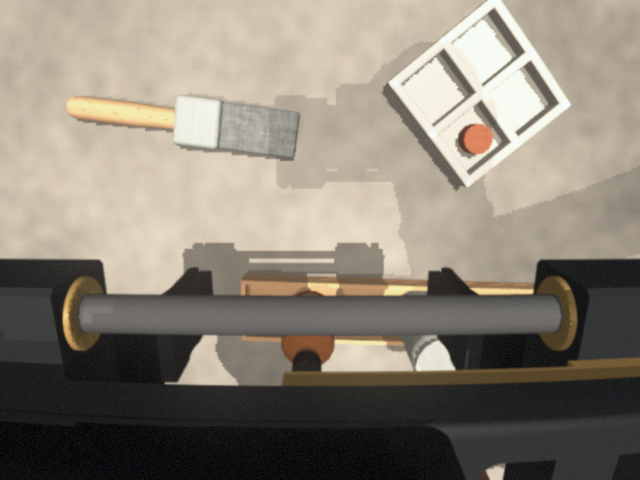

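The move was refused (all keys are needed), so the picture is the same view: palette at top right, arm unmoved.

>>> servo_tool:
  deltas:
    - {"tx": 40,"ty": 18,"tz": 0,"ax": 0,"ay": 0,"az": 0,"claw": 50}
    - {"tx": 76,"ty": 35,"tz": 0,"ax": 0,"ay": 0,"az": 0,"claw": 50}
    - {"tx": 114,"ty": 52,"tz": 0,"ax": 0,"ay": 0,"az": 0,"claw": 50}
    - {"tx": 152,"ty": 70,"tz": 0,"ax": 0,"ay": 0,"az": 0,"claw": 50}
    - {"tx": 190,"ty": 87,"tz": 0,"ax": 0,"ay": 0,"az": 0,"claw": 50}
    - {"tx": 225,"ty": 103,"tz": 0,"ax": 0,"ay": 0,"az": 0,"claw": 50}
    - {"tx": 240,"ty": 110,"tz": 0,"ax": 0,"ay": 0,"az": 0,"claw": 50}
    - {"tx": 240,"ty": 110,"tz": 0,"ax": 0,"ay": 0,"az": 0,"claw": 50}
    - {"tx": 240,"ty": 110,"tz": 0,"ax": 0,"ay": 0,"az": 0,"claw": 50}

```text
time_s: 3.3
tcp_pos: [0.5146, -0.2407, 0.2227]
ee_rot: [[-0.002, -1.0, 0.0], [-1.0, 0.002, 0.0], [-0.0, -0.0, -1.0]]
wrist_force: [0.0, 0.4, -0.3]
gripper_width: 0.582
gripper_force: 0.0
```

Run:
```python
from h import *
np.set_printoptions(precision=4,suppress=True)
s=sense();print(s['tcp_pos'],s['gripper_width'],s['time_s']);blobs('w2')
```

```text
[ 0.5146 -0.2407  0.2227] 0.5817088616107672 3.3
[348.632   30.1115] 807 [  1. 151. 253.] [ 0.4904 -0.3841  0.013 ]
[379.2764 104.9409] 626 [ 10. 133. 243.] [ 0.464  -0.3242  0.013 ]
[442.616  140.4954] 763 [  1. 171. 249.] [ 0.4086 -0.295   0.013 ]
```

View pics/w2.png

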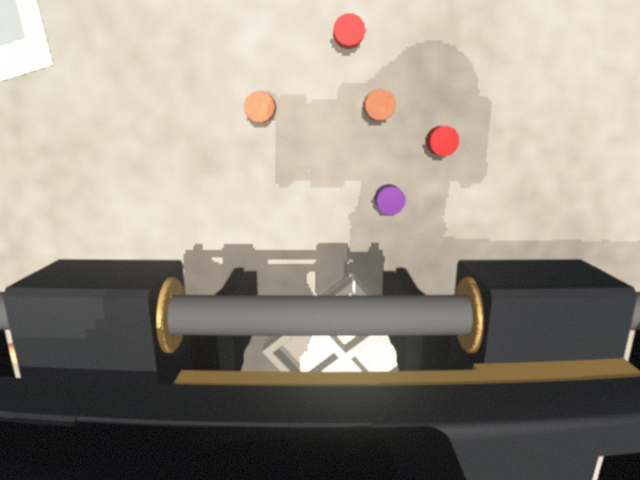

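The picture shows the orange tablets at (260,106) and (380,104), reds at (349,30), (443,140), purple at (390,200). I pick the (260,106) one first, near (0.565, -0.326).

>>> servo_tool:
  deltas:
    - {"tx": 28,"ty": -17,"tz": 20,"ax": 0,"ay": 0,"az": 0,"claw": 48}
    - {"tx": 56,"ty": -34,"tz": 45,"ax": 0,"ay": 0,"az": 0,"claw": 48}
    - {"tx": 80,"ty": -48,"tz": 75,"ax": 0,"ay": 0,"az": 0,"claw": 48}
    - {"tx": 85,"ty": -50,"tz": 110,"ax": 0,"ay": 0,"az": 0,"claw": 48}
    - {"tx": 85,"ty": -50,"tz": 145,"ax": 0,"ay": 0,"az": 0,"claw": 48}
    - {"tx": 85,"ty": -50,"tz": 175,"ax": 0,"ay": 0,"az": 0,"claw": 48}
    - {"tx": 85,"ty": -50,"tz": 197,"ax": 0,"ay": 0,"az": 0,"claw": 48}
    - {"tx": 85,"ty": -50,"tz": 210,"ax": 0,"ay": 0,"az": 0,"claw": 48}
    - {"tx": 85,"ty": -50,"tz": 214,"ax": 0,"ay": 0,"az": 0,"claw": 48}
    - {"tx": 85,"ty": -50,"tz": 214,"ax": 0,"ay": 0,"az": 0,"claw": 48}

```text
time_s: 4.18
tcp_pos: [0.5652, -0.3236, 0.0071]
ee_rot: [[0.002, -1.0, -0.003], [-1.0, -0.002, 0.001], [-0.001, 0.003, -1.0]]
wrist_force: [-0.2, 0.1, -0.5]
gripper_width: 0.552
gripper_force: 0.0
```

>>> servo_tool:
  deltas:
    - {"tx": 0,"ty": 0,"tz": 0,"ax": 0,"ay": 0,"az": 0,"claw": 15}
    - {"tx": 0,"ty": 0,"tz": 0,"ax": 0,"ay": 0,"az": 0,"claw": 15}
    - {"tx": 0,"ty": 0,"tz": 0,"ax": 0,"ay": 0,"az": 0,"claw": 15}
    - {"tx": 0,"ty": 0,"tz": 0,"ax": 0,"ay": 0,"az": 0,"claw": 15}
    - {"tx": 0,"ty": 0,"tz": 0,"ax": 0,"ay": 0,"az": 0,"claw": 15}
    - {"tx": 0,"ty": 0,"tz": 0,"ax": 0,"ay": 0,"az": 0,"claw": 15}

```text
time_s: 4.68
tcp_pos: [0.5655, -0.3251, 0.0097]
ee_rot: [[0.0, -1.0, 0.002], [-1.0, -0.0, -0.001], [0.001, -0.002, -1.0]]
wrist_force: [-0.6, 1.5, 3.4]
gripper_width: 0.285
gripper_force: 30.0
```

>>> servo_tool:
  deltas:
    - {"tx": 0,"ty": 0,"tz": -20,"ax": 0,"ay": 0,"az": 0,"claw": 15}
    - {"tx": -10,"ty": 3,"tz": -50,"ax": 0,"ay": 0,"az": 0,"claw": 15}
    - {"tx": -30,"ty": 10,"tz": -85,"ax": 0,"ay": 0,"az": 0,"claw": 15}
    - {"tx": -60,"ty": 15,"tz": -115,"ax": 0,"ay": 0,"az": 0,"claw": 15}
    - {"tx": -95,"ty": 22,"tz": -140,"ax": 0,"ay": 0,"az": 0,"claw": 15}
    - {"tx": -132,"ty": 30,"tz": -160,"ax": 0,"ay": 0,"az": 0,"claw": 15}
    - {"tx": -170,"ty": 40,"tz": -175,"ax": 0,"ay": 0,"az": 0,"claw": 15}
    - {"tx": -208,"ty": 50,"tz": -185,"ax": 0,"ay": 0,"az": 0,"claw": 15}
    - {"tx": -245,"ty": 57,"tz": -190,"ax": 0,"ay": 0,"az": 0,"claw": 15}
    - {"tx": -275,"ty": 63,"tz": -190,"ax": 0,"ay": 0,"az": 0,"claw": 15}
    - {"tx": -291,"ty": 65,"tz": -190,"ax": 0,"ay": 0,"az": 0,"claw": 15}
    - {"tx": -291,"ty": 65,"tz": -190,"ax": 0,"ay": 0,"az": 0,"claw": 15}

```text
time_s: 5.68
tcp_pos: [0.4994, -0.0314, 0.1992]
ee_rot: [[0.004, -1.0, 0.001], [-1.0, -0.004, 0.001], [-0.001, -0.001, -1.0]]
wrist_force: [0.4, -0.5, 0.8]
gripper_width: 0.289
gripper_force: 30.0
```

>>> servo_tool:
  deltas:
    - {"tx": 0,"ty": 0,"tz": 0,"ax": 0,"ay": 0,"az": 0,"claw": 15}
    - {"tx": 0,"ty": 0,"tz": 0,"ax": 0,"ay": 0,"az": 0,"claw": 15}
    - {"tx": 0,"ty": 0,"tz": 0,"ax": 0,"ay": 0,"az": 0,"claw": 15}

```text
time_s: 5.93
tcp_pos: [0.5, -0.0349, 0.1984]
ee_rot: [[-0.001, -1.0, -0.0], [-1.0, 0.001, -0.0], [0.0, 0.0, -1.0]]
wrist_force: [-0.1, -0.1, 0.9]
gripper_width: 0.283
gripper_force: 30.0
```

Run:
```python
from h import *
np.set_printoptions(precision=4,suppress=True)
s=sense();print(s['tcp_pos'],s['gripper_width'],s['time_s']);blobs('w3')
```

```text
[ 0.5    -0.0349  0.1984] 0.2832972140509394 5.9333
[329.7945 182.4023] 691 [  9. 135. 221.] [ 0.4913 -0.0559  0.013 ]
[318.6294 287.0036] 823 [  9. 142. 168.] [0.5006 0.0346 0.013 ]
```

View pics/w3.png

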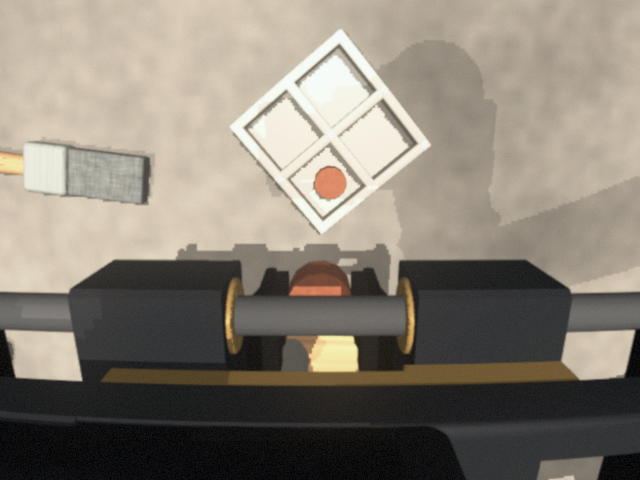

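The picture shows the held tablet at (318,287) and the palette with rim corners about (341,30), (430,144), (323,233), (232,127); its tablet is at (330,182).

Run:
```python
from h import *
np.set_printoptions(precision=4,suppress=True)
w=ray('wrist',[(341,30),(430,144),(323,233),(232,127)],.024)[:,:2];c=w.mean(0);print(w,c)
d1=w[2]-w[0];d2=w[3]-w[1];print(np.linalg.norm(d1),np.linalg.norm(d2),np.degrees(np.arctan2(d1[1],d1[0])),np.degrees(np.arctan2(d2[1],d2[0])))
a=(np.arctan2(d1[1],d1[0])+np.arctan2(d2[1],d2[0])+np.pi/2)/2
for k in range(4): print(k,c+.03677*np.array([np.cos(a+k*np.pi/2),np.sin(a+k*np.pi/2)]))
```

```text
[[ 0.4836 -0.171 ]
 [ 0.4137 -0.0875]
 [ 0.497  -0.0163]
 [ 0.5671 -0.1006]] [ 0.4903 -0.0938]
0.1552633518828885 0.15394043484549538 85.07122556574768 -4.861867486140799
0 [ 0.4935 -0.0572]
1 [ 0.4537 -0.0907]
2 [ 0.4872 -0.1305]
3 [ 0.527 -0.097]
```

>>> servo_tool:
  deltas:
    - {"tx": 25,"ty": 3,"tz": 15,"ax": 0,"ay": 0,"az": 0,"claw": 15}
    - {"tx": 55,"ty": 8,"tz": 35,"ax": 0,"ay": 0,"az": 0,"claw": 15}
    - {"tx": 85,"ty": 12,"tz": 65,"ax": 0,"ay": 0,"az": 0,"claw": 15}
    - {"tx": 95,"ty": 12.5,"tz": 95,"ax": 0,"ay": 0,"az": 0,"claw": 15}
    - {"tx": 95,"ty": 12.5,"tz": 125,"ax": 0,"ay": 0,"az": 0,"claw": 15}
    - {"tx": 95,"ty": 12.5,"tz": 148,"ax": 0,"ay": 0,"az": 0,"claw": 15}
    - {"tx": 95,"ty": 12.5,"tz": 162,"ax": 0,"ay": 0,"az": 0,"claw": 15}
    - {"tx": 95,"ty": 12.5,"tz": 168,"ax": 0,"ay": 0,"az": 0,"claw": 15}
    - {"tx": 95,"ty": 12.5,"tz": 170,"ax": 0,"ay": 0,"az": 0,"claw": 15}
    - {"tx": 95,"ty": 12.5,"tz": 170,"ax": 0,"ay": 0,"az": 0,"claw": 15}
    - {"tx": 95,"ty": 12.5,"tz": 170,"ax": 0,"ay": 0,"az": 0,"claw": 15}

```text
time_s: 6.9
tcp_pos: [0.4884, -0.1292, 0.0295]
ee_rot: [[-0.0, -1.0, 0.002], [-1.0, 0.0, -0.0], [0.0, -0.002, -1.0]]
wrist_force: [0.5, -0.9, -0.0]
gripper_width: 0.283
gripper_force: 30.0
```

>>> servo_tool:
  deltas:
    - {"tx": 0,"ty": 0,"tz": 0,"ax": 0,"ay": 0,"az": 0,"claw": 48}
    - {"tx": 0,"ty": 0,"tz": 0,"ax": 0,"ay": 0,"az": 0,"claw": 48}
    - {"tx": 0,"ty": 0,"tz": 0,"ax": 0,"ay": 0,"az": 0,"claw": 48}
    - {"tx": 0,"ty": 0,"tz": 0,"ax": 0,"ay": 0,"az": 0,"claw": 48}
    - {"tx": 0,"ty": 0,"tz": -10,"ax": 0,"ay": 0,"az": 0,"claw": 48}
    - {"tx": 5,"ty": 0,"tz": -30,"ax": 0,"ay": 0,"az": 0,"claw": 48}
    - {"tx": 15,"ty": 2,"tz": -60,"ax": 0,"ay": 0,"az": 0,"claw": 48}
    - {"tx": 30,"ty": 5,"tz": -85,"ax": 0,"ay": 0,"az": 0,"claw": 48}
    - {"tx": 55,"ty": 10,"tz": -95,"ax": 0,"ay": 0,"az": 0,"claw": 48}
    - {"tx": 90,"ty": 15,"tz": -100,"ax": 0,"ay": 0,"az": 0,"claw": 48}
    - {"tx": 125,"ty": 20,"tz": -100,"ax": 0,"ay": 0,"az": 0,"claw": 48}
    - {"tx": 155,"ty": 23.5,"tz": -90,"ax": 0,"ay": 0,"az": 0,"claw": 48}

```text
time_s: 7.9
tcp_pos: [0.4653, -0.2862, 0.1214]
ee_rot: [[0.001, -1.0, 0.006], [-1.0, -0.001, -0.002], [0.002, -0.006, -1.0]]
wrist_force: [1.1, -0.7, -0.0]
gripper_width: 0.546
gripper_force: 0.0
```

>>> servo_tool:
  deltas:
    - {"tx": 25,"ty": 0,"tz": 15,"ax": 0,"ay": 0,"az": 0,"claw": 48}
    - {"tx": 40,"ty": 0,"tz": 40,"ax": 0,"ay": 0,"az": 0,"claw": 48}
    - {"tx": 41.5,"ty": 0,"tz": 70,"ax": 0,"ay": 0,"az": 0,"claw": 48}
    - {"tx": 41.5,"ty": 0,"tz": 93,"ax": 0,"ay": 0,"az": 0,"claw": 48}
    - {"tx": 41.5,"ty": 0,"tz": 105,"ax": 0,"ay": 0,"az": 0,"claw": 48}
    - {"tx": 41.5,"ty": 0,"tz": 109,"ax": 0,"ay": 0,"az": 0,"claw": 48}
    - {"tx": 41.5,"ty": 0,"tz": 109,"ax": 0,"ay": 0,"az": 0,"claw": 48}
    - {"tx": 41.5,"ty": 0,"tz": 109,"ax": 0,"ay": 0,"az": 0,"claw": 48}

```text
time_s: 8.57
tcp_pos: [0.4647, -0.3257, 0.0103]
ee_rot: [[0.001, -1.0, 0.001], [-1.0, -0.001, -0.001], [0.001, -0.001, -1.0]]
wrist_force: [1.1, -1.0, -0.0]
gripper_width: 0.552
gripper_force: 0.0
```

>>> servo_tool:
  deltas:
    - {"tx": 0,"ty": 0,"tz": 0,"ax": 0,"ay": 0,"az": 0,"claw": 15}
    - {"tx": 0,"ty": 0,"tz": 0,"ax": 0,"ay": 0,"az": 0,"claw": 15}
    - {"tx": 0,"ty": 0,"tz": 0,"ax": 0,"ay": 0,"az": 0,"claw": 15}
    - {"tx": 0,"ty": 0,"tz": 0,"ax": 0,"ay": 0,"az": 0,"claw": 15}
    - {"tx": 0,"ty": 0,"tz": 0,"ax": 0,"ay": 0,"az": 0,"claw": 15}
    - {"tx": 0,"ty": 0,"tz": 0,"ax": 0,"ay": 0,"az": 0,"claw": 15}

```text
time_s: 9.07
tcp_pos: [0.4643, -0.3256, 0.0102]
ee_rot: [[0.0, -1.0, 0.001], [-1.0, -0.0, -0.0], [0.0, -0.001, -1.0]]
wrist_force: [-0.7, 0.3, 3.8]
gripper_width: 0.283
gripper_force: 30.0
```

>>> servo_tool:
  deltas:
    - {"tx": 0,"ty": 0,"tz": -25,"ax": 0,"ay": 0,"az": 0,"claw": 15}
    - {"tx": -10,"ty": 1,"tz": -60,"ax": 0,"ay": 0,"az": 0,"claw": 15}
    - {"tx": -35,"ty": 2,"tz": -80,"ax": 0,"ay": 0,"az": 0,"claw": 15}
    - {"tx": -70,"ty": 3,"tz": -90,"ax": 0,"ay": 0,"az": 0,"claw": 15}
    - {"tx": -105,"ty": 5,"tz": -90,"ax": 0,"ay": 0,"az": 0,"claw": 15}
    - {"tx": -140,"ty": 6,"tz": -90,"ax": 0,"ay": 0,"az": 0,"claw": 15}
    - {"tx": -175,"ty": 8,"tz": -90,"ax": 0,"ay": 0,"az": 0,"claw": 15}
    - {"tx": -205,"ty": 9,"tz": -90,"ax": 0,"ay": 0,"az": 0,"claw": 15}
    - {"tx": -227,"ty": 10,"tz": -85,"ax": 0,"ay": 0,"az": 0,"claw": 15}
    - {"tx": -235,"ty": 10,"tz": -75,"ax": 0,"ay": 0,"az": 0,"claw": 15}
    - {"tx": -235,"ty": 10,"tz": -60,"ax": 0,"ay": 0,"az": 0,"claw": 15}
    - {"tx": -235,"ty": 10,"tz": -50,"ax": 0,"ay": 0,"az": 0,"claw": 15}

```text
time_s: 10.07
tcp_pos: [0.4536, -0.0896, 0.0589]
ee_rot: [[0.002, -1.0, -0.0], [-1.0, -0.002, 0.0], [-0.0, 0.0, -1.0]]
wrist_force: [-0.1, 0.8, -0.5]
gripper_width: 0.284
gripper_force: 30.0
```

>>> servo_tool:
  deltas:
    - {"tx": 0,"ty": 0,"tz": 15,"ax": 0,"ay": 0,"az": 0,"claw": 15}
    - {"tx": 0,"ty": 0,"tz": 27,"ax": 0,"ay": 0,"az": 0,"claw": 15}
    - {"tx": 0,"ty": 0,"tz": 32,"ax": 0,"ay": 0,"az": 0,"claw": 15}
    - {"tx": 0,"ty": 0,"tz": 32,"ax": 0,"ay": 0,"az": 0,"claw": 15}
    - {"tx": 0,"ty": 0,"tz": 32,"ax": 0,"ay": 0,"az": 0,"claw": 15}

```text
time_s: 10.48
tcp_pos: [0.4542, -0.0905, 0.0277]
ee_rot: [[0.0, -1.0, -0.0], [-1.0, -0.0, -0.0], [0.0, 0.0, -1.0]]
wrist_force: [-0.6, -0.0, -1.0]
gripper_width: 0.281
gripper_force: 30.0
```

>>> servo_tool:
  deltas:
    - {"tx": 0,"ty": 0,"tz": 0,"ax": 0,"ay": 0,"az": 0,"claw": 48}
    - {"tx": 0,"ty": 0,"tz": 0,"ax": 0,"ay": 0,"az": 0,"claw": 48}
    - {"tx": 0,"ty": 0,"tz": 0,"ax": 0,"ay": 0,"az": 0,"claw": 48}
    - {"tx": 0,"ty": 0,"tz": 0,"ax": 0,"ay": 0,"az": 0,"claw": 48}
    - {"tx": 0,"ty": 0,"tz": -15,"ax": 0,"ay": 0,"az": 0,"claw": 48}
    - {"tx": -3,"ty": -3,"tz": -45,"ax": 0,"ay": 0,"az": 0,"claw": 48}
    - {"tx": -15,"ty": -12,"tz": -80,"ax": 0,"ay": 0,"az": 0,"claw": 60}
    - {"tx": -30,"ty": -25,"tz": -110,"ax": 0,"ay": 0,"az": 0,"claw": 70}
    - {"tx": -45,"ty": -37,"tz": -140,"ax": 0,"ay": 0,"az": 0,"claw": 75}
    - {"tx": -53,"ty": -44,"tz": -162,"ax": 0,"ay": 0,"az": 0,"claw": 75}
    - {"tx": -55,"ty": -46,"tz": -171,"ax": 0,"ay": 0,"az": 0,"claw": 75}
    - {"tx": -55,"ty": -46,"tz": -171,"ax": 0,"ay": 0,"az": 0,"claw": 75}

```text
time_s: 11.48
tcp_pos: [0.5015, -0.0348, 0.2008]
ee_rot: [[0.001, -1.0, 0.005], [-1.0, -0.001, 0.001], [-0.001, -0.005, -1.0]]
wrist_force: [-0.2, -0.4, -0.4]
gripper_width: 0.844
gripper_force: 0.0
```

Run:
```python
from h import *
np.set_printoptions(precision=4,suppress=True)
s=sense();print(s['tcp_pos'],s['gripper_width'],s['time_s']);blobs('w4')
```

```text
[ 0.5015 -0.0348  0.2008] 0.8443930644649309 11.4833
[339.6101  96.0902] 377 [  9. 133. 226.] [ 0.4865 -0.1237  0.013 ]
[379.7868 140.6602] 727 [  9. 138. 223.] [ 0.4538 -0.0892  0.013 ]
[332.8281 181.4751] 663 [  9. 134. 223.] [ 0.4913 -0.0561  0.013 ]
```

View pics/w4.png

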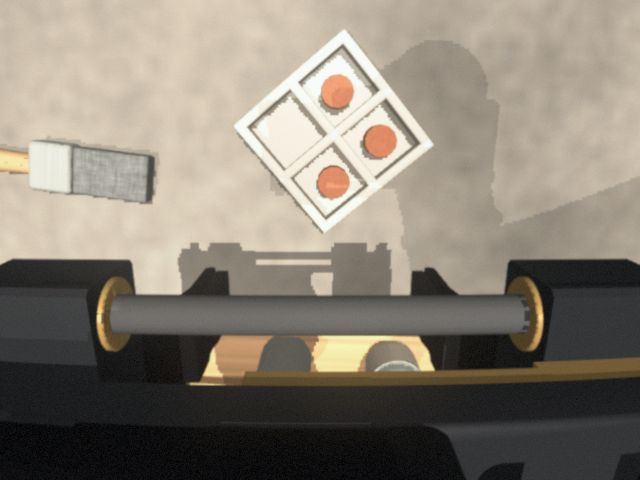

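Three tablets sit in wells at (337,91), (380,141), (333,181); the free well is at (289,137), world about (0.527, -0.096). Next: the bottle.

>>> servo_tool:
  deltas:
    - {"tx": -15,"ty": 0,"tz": -15,"ax": 0,"ay": 0,"az": 0,"claw": 75}
    - {"tx": -50,"ty": 2,"tz": -30,"ax": 0,"ay": 0,"az": 0,"claw": 75}
    - {"tx": -90,"ty": 4,"tz": -45,"ax": 0,"ay": 0,"az": 0,"claw": 75}
    - {"tx": -130,"ty": 6,"tz": -51,"ax": 0,"ay": 0,"az": 0,"claw": 75}
    - {"tx": -170,"ty": 8,"tz": -51,"ax": 0,"ay": 0,"az": 0,"claw": 75}
    - {"tx": -210,"ty": 10,"tz": -51,"ax": 0,"ay": 0,"az": 0,"claw": 75}
    - {"tx": -250,"ty": 12,"tz": -51,"ax": 0,"ay": 0,"az": 0,"claw": 75}
    - {"tx": -290,"ty": 14,"tz": -51,"ax": 0,"ay": 0,"az": 0,"claw": 75}
    - {"tx": -330,"ty": 16,"tz": -51,"ax": 0,"ay": 0,"az": 0,"claw": 75}
    - {"tx": -365,"ty": 17,"tz": -51,"ax": 0,"ay": 0,"az": 0,"claw": 75}
    - {"tx": -400,"ty": 17,"tz": -51,"ax": 0,"ay": 0,"az": 0,"claw": 75}
    - {"tx": -420,"ty": 17,"tz": -51,"ax": 0,"ay": 0,"az": 0,"claw": 75}

```text
time_s: 12.53
tcp_pos: [0.4818, 0.3862, 0.2459]
ee_rot: [[0.001, -1.0, -0.004], [-1.0, -0.001, -0.004], [0.004, 0.004, -1.0]]
wrist_force: [-0.1, -0.2, 0.2]
gripper_width: 0.863
gripper_force: 0.0
```

>>> servo_tool:
  deltas:
    - {"tx": -9,"ty": 0,"tz": 0,"ax": 0,"ay": 0,"az": 0,"claw": 75}
    - {"tx": -9,"ty": 0,"tz": 0,"ax": 0,"ay": 0,"az": 0,"claw": 75}
    - {"tx": -9,"ty": 0,"tz": 0,"ax": 0,"ay": 0,"az": 0,"claw": 75}
    - {"tx": -9,"ty": 0,"tz": 0,"ax": 0,"ay": 0,"az": 0,"claw": 75}

```text
time_s: 12.87
tcp_pos: [0.4829, 0.3917, 0.2488]
ee_rot: [[-0.001, -1.0, -0.001], [-1.0, 0.001, -0.002], [0.002, 0.001, -1.0]]
wrist_force: [-1.0, -0.5, -0.2]
gripper_width: 0.861
gripper_force: 0.0
```

Run:
```python
from h import *
np.set_printoptions(precision=4,suppress=True)
s=sense();C=cam('wrist');im=capture('wrist');print(s['tcp_pos'],s['time_s'])
print(proj('wrist',[(.483,.314,.155),(.483,.314,.15)],C))
for r in trace('bottle','wrist')[:2]:
    M=r['mask'];ys,xs=np.nonzero(M);print(r['confidence'],M.sum(),xs.min(),xs.max(),ys.min(),ys.max())
    im[M]=im[M]//2+np.array([0,100,0],np.uint8)
cv2.imwrite('pics/w5.png',im)
```

```text
[0.4829 0.3917 0.2488] 12.8667
[[318.4186 104.9641]
 [318.435  105.4113]]
0.64 3308 288 352 78 142
```

View pics/w5.png

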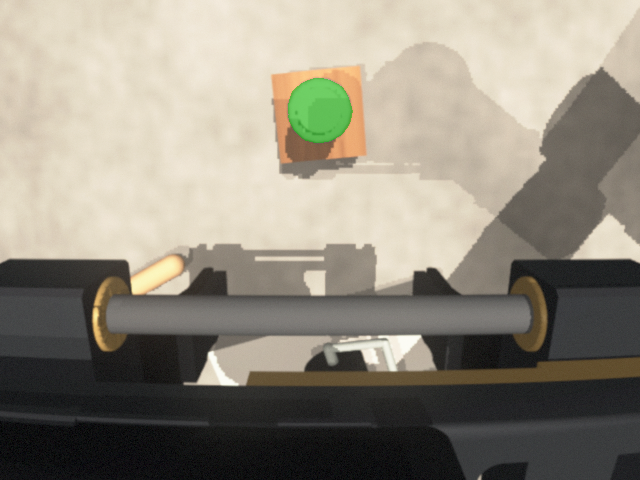

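The bottle's end shows at (320,110), matching my estimate to 3 mm: bottle at about (0.482, 0.316).

>>> servo_tool:
  deltas:
    - {"tx": 25,"ty": 1,"tz": 0,"ax": 0,"ay": 0,"az": 0,"claw": 75}
    - {"tx": 55,"ty": 1,"tz": 0,"ax": 0,"ay": 0,"az": 0,"claw": 75}
    - {"tx": 74,"ty": 1,"tz": 15,"ax": 0,"ay": 0,"az": 0,"claw": 75}
    - {"tx": 78,"ty": 1,"tz": 40,"ax": 0,"ay": 0,"az": 0,"claw": 75}
    - {"tx": 78,"ty": 1,"tz": 70,"ax": 0,"ay": 0,"az": 0,"claw": 75}
    - {"tx": 78,"ty": 1,"tz": 100,"ax": 0,"ay": 0,"az": 0,"claw": 70}
    - {"tx": 78,"ty": 1,"tz": 128,"ax": 0,"ay": 0,"az": 0,"claw": 65}
    - {"tx": 78,"ty": 1,"tz": 147,"ax": 0,"ay": 0,"az": 0,"claw": 60}
    - {"tx": 78,"ty": 1,"tz": 155,"ax": 0,"ay": 0,"az": 0,"claw": 55}
    - {"tx": 78,"ty": 1,"tz": 155,"ax": 0,"ay": 0,"az": 0,"claw": 50}
    - {"tx": 78,"ty": 1,"tz": 155,"ax": 0,"ay": 0,"az": 0,"claw": 45}
    - {"tx": 78,"ty": 1,"tz": 155,"ax": 0,"ay": 0,"az": 0,"claw": 42}

```text
time_s: 13.97
tcp_pos: [0.483, 0.3162, 0.0964]
ee_rot: [[0.0, -1.0, 0.003], [-1.0, -0.0, 0.002], [-0.002, -0.003, -1.0]]
wrist_force: [-0.8, 0.6, -0.1]
gripper_width: 0.528
gripper_force: 0.0
```

>>> servo_tool:
  deltas:
    - {"tx": 0,"ty": 0,"tz": 0,"ax": 0,"ay": 0,"az": 0,"claw": 40}
    - {"tx": 0,"ty": 0,"tz": 0,"ax": 0,"ay": 0,"az": 0,"claw": 38}
    - {"tx": 0,"ty": 0,"tz": 0,"ax": 0,"ay": 0,"az": 0,"claw": 34}
    - {"tx": 0,"ty": 0,"tz": 0,"ax": 0,"ay": 0,"az": 0,"claw": 28}
    - {"tx": 0,"ty": 0,"tz": 0,"ax": 0,"ay": 0,"az": 0,"claw": 25}
    - {"tx": 0,"ty": 0,"tz": 0,"ax": 0,"ay": 0,"az": 0,"claw": 25}

```text
time_s: 14.47
tcp_pos: [0.4826, 0.3161, 0.0958]
ee_rot: [[0.0, -1.0, 0.002], [-1.0, -0.0, 0.001], [-0.001, -0.002, -1.0]]
wrist_force: [-0.8, -0.7, 6.1]
gripper_width: 0.441
gripper_force: 30.0
```

>>> servo_tool:
  deltas:
    - {"tx": 0,"ty": 0,"tz": -4,"ax": 0,"ay": 0,"az": 0,"claw": 25}
    - {"tx": 0,"ty": 0,"tz": -12,"ax": 0,"ay": 0,"az": 0,"claw": 25}
    - {"tx": 0,"ty": 0,"tz": -24,"ax": 0,"ay": 0,"az": 0,"claw": 25}
    - {"tx": 0,"ty": 0,"tz": -38,"ax": 0,"ay": 0,"az": 0,"claw": 25}
    - {"tx": 0,"ty": 0,"tz": -54,"ax": 0,"ay": 0,"az": 0,"claw": 25}
    - {"tx": 0,"ty": 0,"tz": -70,"ax": 0,"ay": 0,"az": 0,"claw": 25}
    - {"tx": 0,"ty": 0,"tz": -86,"ax": 0,"ay": 0,"az": 0,"claw": 25}
    - {"tx": 0,"ty": 0,"tz": -102,"ax": 0,"ay": 0,"az": 0,"claw": 25}
    - {"tx": 0,"ty": 0,"tz": -117,"ax": 0,"ay": 0,"az": 0,"claw": 25}
    - {"tx": 0,"ty": 0,"tz": -129,"ax": 0,"ay": 0,"az": 0,"claw": 25}
    - {"tx": 0,"ty": 0,"tz": -137,"ax": 0,"ay": 0,"az": 0,"claw": 25}
    - {"tx": 0,"ty": 0,"tz": -140,"ax": 0,"ay": 0,"az": 0,"claw": 25}

```text
time_s: 15.47
tcp_pos: [0.4821, 0.3157, 0.2358]
ee_rot: [[0.0, -1.0, 0.001], [-1.0, -0.0, 0.001], [-0.001, -0.001, -1.0]]
wrist_force: [-0.1, 0.2, -0.8]
gripper_width: 0.445
gripper_force: 30.0
```

```bash
cat > b.py <<'E'
from h import *
from scipy.optimize import minimize
np.set_printoptions(precision=4,suppress=True)
s=sense();print(s['tcp_pos'],s['gripper_width'],s['gripper_force'],s['wrist_force'],s['time_s'])
A=np.linspace(0,2*np.pi,30)
for n in ['side','scene']:
    im=capture(n);cv2.imwrite(f'pics/b_{n}.png',im)
    tip=np.array(s['tcp_pos'])-[0,0,.0905]
    # expected outline of the nozzle/neck/body, held as grasped
    prof=[(0,.004),(.021,.004),(.021,.012),(.055,.012),(.055,.0195),(.145,.0195)]
    for z,r in prof:
        P=proj(n,[tip+[r*np.cos(a),r*np.sin(a),z] for a in A]);cv2.polylines(im,[P.round().astype(np.int32)],True,(0,255,0),1)
    c=proj(n,[tip+[0,0,.04]])[0].astype(int);print(n,c)
    x,y=np.clip(c[0]-65,0,510),np.clip(c[1]-65,0,350)
    cv2.imwrite(f'pics/c_{n}.png',cv2.resize(im[y:y+130,x:x+130],(390,390),interpolation=cv2.INTER_NEAREST))
cv2.imwrite('pics/c.png',np.hstack([cv2.imread('pics/c_side.png'),cv2.imread('pics/c_scene.png')]))
E
python3 b.py
```

```text
[0.4821 0.3157 0.2358] 0.4451414843379391 29.99348122626543 [-0.0911  0.1628 -0.8207] 15.4667
side [305 330]
scene [416  69]
```

View pics/c.png

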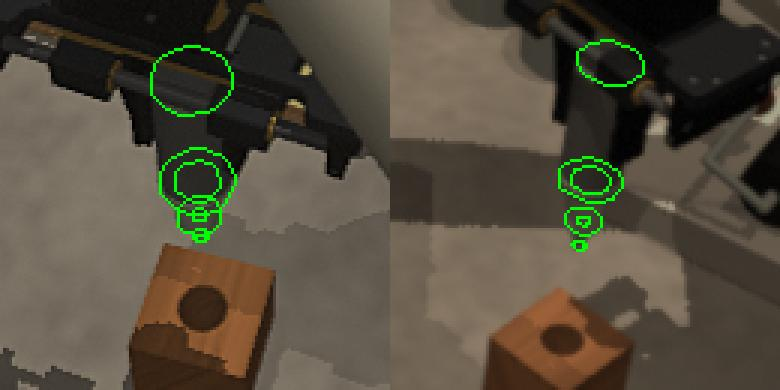

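The outlines agree with the lifted bottle body in both views, hole of the stand now empty below it at (200,308). Carrying it over the rack.

>>> servo_tool:
  deltas:
    - {"tx": 5,"ty": -0.5,"tz": 0,"ax": 0,"ay": 0,"az": 0,"claw": 25}
    - {"tx": 17,"ty": -2,"tz": 0,"ax": 0,"ay": 0,"az": 0,"claw": 25}
    - {"tx": 34,"ty": -4,"tz": 0,"ax": 0,"ay": 0,"az": 0,"claw": 25}
    - {"tx": 55,"ty": -6,"tz": 0,"ax": 0,"ay": 0,"az": 0,"claw": 25}
    - {"tx": 77,"ty": -8,"tz": 0,"ax": 0,"ay": 0,"az": 0,"claw": 25}
    - {"tx": 99,"ty": -11,"tz": 0,"ax": 0,"ay": 0,"az": 0,"claw": 25}
    - {"tx": 121,"ty": -13,"tz": 0,"ax": 0,"ay": 0,"az": 0,"claw": 25}
    - {"tx": 143,"ty": -16,"tz": 0,"ax": 0,"ay": 0,"az": 0,"claw": 25}
    - {"tx": 165,"ty": -18,"tz": 0,"ax": 0,"ay": 0,"az": 0,"claw": 25}
    - {"tx": 187,"ty": -20,"tz": 0,"ax": 0,"ay": 0,"az": 0,"claw": 25}
    - {"tx": 209,"ty": -23,"tz": 0,"ax": 0,"ay": 0,"az": 0,"claw": 25}
    - {"tx": 231,"ty": -25,"tz": 0,"ax": 0,"ay": 0,"az": 0,"claw": 25}

```text
time_s: 16.57
tcp_pos: [0.5063, 0.0818, 0.2342]
ee_rot: [[-0.001, -1.0, -0.001], [-1.0, 0.001, -0.001], [0.001, 0.001, -1.0]]
wrist_force: [-0.1, -0.6, -1.4]
gripper_width: 0.444
gripper_force: 30.0
```

>>> servo_tool:
  deltas:
    - {"tx": 22,"ty": -3,"tz": 0,"ax": 0,"ay": 0,"az": 0,"claw": 25}
    - {"tx": 44,"ty": -5,"tz": 0,"ax": 0,"ay": 0,"az": 0,"claw": 25}
    - {"tx": 66,"ty": -7,"tz": 0,"ax": 0,"ay": 0,"az": 0,"claw": 25}
    - {"tx": 88,"ty": -10,"tz": 0,"ax": 0,"ay": 0,"az": 0,"claw": 25}
    - {"tx": 110,"ty": -12,"tz": 0,"ax": 0,"ay": 0,"az": 0,"claw": 25}
    - {"tx": 130,"ty": -15,"tz": 0,"ax": 0,"ay": 0,"az": 0,"claw": 25}
    - {"tx": 148,"ty": -17,"tz": 0,"ax": 0,"ay": 0,"az": 0,"claw": 25}
    - {"tx": 164,"ty": -18.5,"tz": 0,"ax": 0,"ay": 0,"az": 0,"claw": 25}
    - {"tx": 175,"ty": -19.5,"tz": 0,"ax": 0,"ay": 0,"az": 0,"claw": 25}
    - {"tx": 181,"ty": -20,"tz": 0,"ax": 0,"ay": 0,"az": 0,"claw": 25}
    - {"tx": 181,"ty": -20,"tz": 0,"ax": 0,"ay": 0,"az": 0,"claw": 25}
    - {"tx": 181,"ty": -20,"tz": 0,"ax": 0,"ay": 0,"az": 0,"claw": 25}

```text
time_s: 17.57
tcp_pos: [0.5266, -0.0967, 0.2344]
ee_rot: [[-0.001, -1.0, -0.0], [-1.0, 0.001, 0.0], [-0.0, 0.0, -1.0]]
wrist_force: [0.4, 0.2, -1.8]
gripper_width: 0.439
gripper_force: 30.0
```

>>> servo_tool:
  deltas:
    - {"tx": 0,"ty": 0,"tz": 5,"ax": 0,"ay": 0,"az": 0,"claw": 25}
    - {"tx": 0,"ty": 0,"tz": 14,"ax": 0,"ay": 0,"az": 0,"claw": 25}
    - {"tx": 0,"ty": 0,"tz": 27,"ax": 0,"ay": 0,"az": 0,"claw": 25}
    - {"tx": 0,"ty": 0,"tz": 42,"ax": 0,"ay": 0,"az": 0,"claw": 25}
    - {"tx": 0,"ty": 0,"tz": 57,"ax": 0,"ay": 0,"az": 0,"claw": 25}
    - {"tx": 0,"ty": 0,"tz": 70,"ax": 0,"ay": 0,"az": 0,"claw": 25}
    - {"tx": 0,"ty": 0,"tz": 80,"ax": 0,"ay": 0,"az": 0,"claw": 25}
    - {"tx": 0,"ty": 0,"tz": 88,"ax": 0,"ay": 0,"az": 0,"claw": 25}
    - {"tx": 0,"ty": 0,"tz": 94,"ax": 0,"ay": 0,"az": 0,"claw": 25}
    - {"tx": 0,"ty": 0,"tz": 98,"ax": 0,"ay": 0,"az": 0,"claw": 25}
    - {"tx": 0,"ty": 0,"tz": 100,"ax": 0,"ay": 0,"az": 0,"claw": 25}
    - {"tx": 0,"ty": 0,"tz": 100,"ax": 0,"ay": 0,"az": 0,"claw": 25}

```text
time_s: 18.57
tcp_pos: [0.527, -0.0964, 0.1344]
ee_rot: [[0.0, -1.0, -0.0], [-1.0, -0.0, -0.0], [0.0, 0.0, -1.0]]
wrist_force: [-0.1, -0.2, -1.1]
gripper_width: 0.443
gripper_force: 30.0
```

```bash
sed -i "s/cv2.polylines(im,\[P.round().astype(np.int32)\],True,(0,255,0),1)/None/" b.py
cat >> b.py <<'E'
a=np.radians(-4.9); well=np.array([.527,-.097]); ux=np.array([np.cos(np.radians(40.1)),np.sin(np.radians(40.1))]);uy=np.array([-ux[1],ux[0]])
out=[]
for n in ['side','scene']:
    im=cv2.imread(f'pics/b_{n}.png');t=proj(n,[tip,[*well,.024],tip+[0,0,.055]]);print(n,t)
    x,y=(t[0]-45).astype(int);c=cv2.resize(im[y:y+90,x:x+90],(396,396),interpolation=cv2.INTER_CUBIC)
    f=lambda p:tuple(((np.array(p)-[x,y]+.5)*4.4).astype(int))
    cv2.circle(c,f(t[0]),3,(0,255,0),-1);cv2.circle(c,f(t[1]),3,(255,0,255),-1);out.append(c)
cv2.imwrite('pics/d.png',np.hstack(out))
E
python3 b.py
```

```text
[ 0.527  -0.0964  0.1344] 0.4429190108608507 29.99359130859375 [-0.1421 -0.2391 -1.0784] 18.5667
side [355 199]
scene [249 228]
side [[355.2303 211.8027]
 [354.9428 217.5329]
 [356.2906 194.7201]]
scene [[251.4847 240.2088]
 [252.2384 246.0557]
 [248.5211 223.5075]]
```

View pics/d.png

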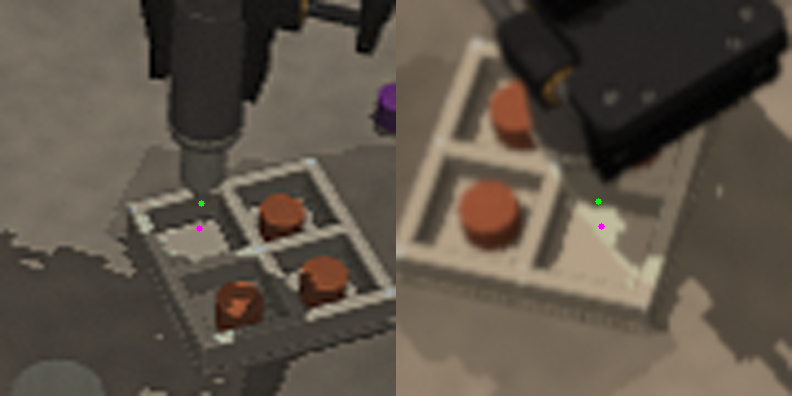

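The nozzle tip is where computed (203,203 in the left crop) and the marked free-well centre matches the well's mouth in both views within about 2 mm; all three tablets lie in their wells. I lower the last 8 mm.

>>> servo_tool:
  deltas:
    - {"tx": 0,"ty": 0,"tz": 2,"ax": 0,"ay": 0,"az": 0,"claw": 25}
    - {"tx": 0,"ty": 0,"tz": 5,"ax": 0,"ay": 0,"az": 0,"claw": 25}
    - {"tx": 0,"ty": 0,"tz": 7,"ax": 0,"ay": 0,"az": 0,"claw": 25}
    - {"tx": 0,"ty": 0,"tz": 8,"ax": 0,"ay": 0,"az": 0,"claw": 25}
    - {"tx": 0,"ty": 0,"tz": 8,"ax": 0,"ay": 0,"az": 0,"claw": 25}
    - {"tx": 0,"ty": 0,"tz": 8,"ax": 0,"ay": 0,"az": 0,"claw": 25}
    - {"tx": 0,"ty": 0,"tz": 8,"ax": 0,"ay": 0,"az": 0,"claw": 25}
    - {"tx": 0,"ty": 0,"tz": 8,"ax": 0,"ay": 0,"az": 0,"claw": 25}
    - {"tx": 0,"ty": 0,"tz": 8,"ax": 0,"ay": 0,"az": 0,"claw": 25}
    - {"tx": 0,"ty": 0,"tz": 8,"ax": 0,"ay": 0,"az": 0,"claw": 25}

```text
time_s: 19.5
tcp_pos: [0.527, -0.0965, 0.1266]
ee_rot: [[-0.0, -1.0, 0.0], [-1.0, 0.0, 0.0], [-0.0, -0.0, -1.0]]
wrist_force: [-0.5, 0.2, -1.1]
gripper_width: 0.441
gripper_force: 30.0
```

Run:
```python
from h import *
s=sense();print(s['tcp_pos'],s['gripper_width'],s['gripper_force'],s['wrist_force'])
if abs(s['tcp_pos'][2]-.127)<.004 and s['gripper_force']>5: print(finish_job())
```

```text
[ 0.52700615 -0.09648053  0.12663464] 0.44138347021220437 29.993452923372388 [-0.45950409  0.21855867 -1.14510231]
the job is handed in; nothing more can be done
None
```

The job is handed in, with no verdict returned: both tablets are in wells, and the bottle is held nozzle down over the free well, about 12 mm above the rim by calculation.

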